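# Put the group brush away in the bar-top drawer

## Robot

A 6-joint arm with a two-finger parallel gripper is mounted at the origin on a cart in front of the work surface, level with it; the furniture and walls round the work are solid. World frame = base frame: x ahead of the robot, y to its left, z up, the work surface at z = 0. Lengths are in m, angles in degrees, forces in N, time in s.
With the tool pointing down it reaches from about 0.375 to 0.9 m from the base axis. Payload 3.1 kg.
Tool frame: the origin (TCP) lies on the centre line of the jaws, within the pads' length; the fingertips stand 17 mm ahead of it and the grasp point (between the pads) lies 2 mm behind it; z points along the fingers, y is the line along which they close (so a half turn about z gives the same grasp; the last joint's range is limited). The gripper opens to 87 mm and grips with 3 to 60 N. Pads are 19 mm wide; open, the fingers measure 117 mm over their backs; the gripper's body (75 mm by 190 mm) begins 51 mm behind the grasp point.
Start: joints at [-86.774, 30.224, 82.088, -0, 67.689, -10.227], TCP at [0.145, -0.608, 0.208] pointing down, gripper open.
Joint ranges: [-176.69, 176.69], [-43.24, 126.21], [12.49, 139.97], [-82, 262], [0, 151.66], [-163.58, 163.58]. Speed limits (degrees/s): [159.86, 159.86, 180, 180, 180, 180].

## Interface

Orientations are given as a 3x3 rotation matrix whose columns are the frame's x, y, z axes.
In Python, from rig import bot, imaging, finder gives the robot as it stands. The module is installed in compiled form; this text tells all that it offers.
- The arm moves only by the tool play_rows, never from a script. Its argument "motion" is a list that holds one entry, the list of rows, each a list of 6 numbers: the shift along the tool's x, y, z in shares of 800 mm (1.0 is 800 mm), then the turn, a rotation vector about the tool's x, y, z in parts of the range, where 1.0 means 120 degrees. In form: [[[dx, dy, dz, wx, wy, wz], ...]]. A call has 1 to 8 rows; each row is the pose to reach, as a shift and turn from the pose commanded when the call began, along the tool's axes at that moment; what a row does not reach only later rows make up. A row lasts 1/12 s, in which the tool goes at most 41.7 mm and 7.16 degrees, less where a joint would pass 70% of its speed; a pose out of reach is approached as far as the arm can. A shift or turn number past 1, either way, is cut back to 1. A call with a gripper value outside its range is refused whole. "fingers" is the finger opening in m, from 0 to 0.087, set as the call begins (left out, the last holds). The fingers move at their own pace and stop on an object; the grip force is fixed at half the most. Time passes only in rows, so rows that repeat a pose let the fingers close. It gives the time, the measured TCP pose, the force, the opening and the grip force at its end, in the units of the state.
- bot.read_state(): the state, without advancing time (a new reading comes with each control period).
- imaging.capture(name): name is "scene" or "top"; returns a dict with "frame" (384x512x3 uint8, red, green, blue), "camera_matrix" (3x3 intrinsics, pixels), "k1" (the pictures are not rectified: a ray, as slopes to the right and down, at radius r is drawn at 1 + k1 r^2 times it, then the intrinsics apply), "R" (3x3) and "t" (3): a world point X has camera coordinates R X + t. Camera axes: x right, y down, z forward; pixel columns grow to the right and rows downward; lengths in m; the calibration is good to about 2 mm. A picture is of the moment at which its call begins. There is no depth.
- bot.hand_in(): hands the job in; it is judged then, once.
Trained networks look in the newest picture that a camera, given by its name, has taken for a name from the list of things; names that differ only in an ending like _2 or _b are one class to them, and where a whole thing is asked for, a point or a joint stands for the part that bears it (a point fixed in the world has none). Each returns a list of dicts, best first, with "confidence" (0 to 1); they miss things now and then, are a little off and sometimes report something else, mostly with a low value. They report only what shows in the picture. A call takes as long as a camera call.
- finder.recognise(camera, name): "at" ([x, y, z] in m, in world coordinates, good to about 4 mm: the middle of the surface that is visible of it).
- finder.outline_of(camera, name): "pixels" (384x512 bool, what is visible of it).
The state is a dict: "time_s": time; "joint_positions": joint angles; "qvel": joint speeds; "tau": joint torques, N m; "position": TCP position; "tcp_rot": TCP orientation; "force": force on the tool from outside, world axes, zero at the start; "moment": the same for the moment, N m; "opening": opening from 0.0 (shut) to 1.0 (fully open); "grasp_force": force on a finger pad.
Only numpy, scipy, OpenCV 4.12 (cv2) and the standard library are available. Lean on these libraries where they do the work, as an engineer would, in place of code of your own. Each camera call takes 0.05 s, during which the arm holds its last target. There are 200 camera calls.

## Task

The small wooden tool drawer on the bar has been left ajar: pull it out to its stop by the steel handle, lay the black group brush flat on the drawer's floor with its length running along the drawer's width, and push the drawer fully shut with the brush inside. Set the brush down rather than dropping it, do not slam the drawer, and leave everything else on the bar where it is.

Things in the scene. Friction and masses are not known exactly. Their poses are not given: they have to be found in the camera images.
- drawer (a joint): how far the drawer is pulled out, in m: 0 is shut, 0.10 is the stop (fully out). It starts 0.01 to 0.035 out. It slides along the -x axis of unit (towards the robot), with about 2 N of friction plus 4 N per m/s, and stays where it is left
- unit: fixed dark wooden case of the drawer, 120 deep (x) x 270 wide (y) x 80 high (z) mm, with one pale wooden drawer at its front, the -x side. Origin: centre of its underside, on the bar top; x points from front to back, z up. The case's roof is 10 mm thick (70 to 80 mm above the bar) and its front edge lies at x = -60 mm
- drawer_handle (a point): middle of the drawer's steel bar handle (moves with the drawer; axes as unit): a round bar of 10 mm diameter, 110 mm long along y, 50 mm above the bar top, its centre line 40 mm in front of the drawer's pale front panel. Nothing is above it. The front panel is 12 mm thick and reaches from 8 to 74 mm above the bar top, 266 mm wide
- drawer_floor (a point): centre of the drawer's inner floor, on its upper surface, 18 mm above the bar top (moves with the drawer; axes as unit). The floor is 100 mm in x (front panel to rear wall) by 230 mm in y. Side and rear walls stand 36 mm above the floor, 5 mm thick, the front panel 56 mm. With the drawer fully out the whole floor is clear of the case's roof
- brush: black flat group-cleaning brush, 173 mm long (x from -86 to +86 mm), lying flat. Origin at its underside; x runs along it towards the bristle end, z up. Handle: x from -86 to +34 mm, 16 mm wide, 8 mm thick; bristle head: x from 34 to 68 mm, 24 mm wide, 11 mm thick; beyond it only soft bristle tips. About 50 g; grip the handle near x = -10 mm
- thermometer: bystander: steel milk thermometer, a 174 mm stem with a 45 mm round dial at its +x end, 9 mm thick, lying on the bar; origin at its underside in the middle
- tamper: bystander: coffee tamper with black handle, 58 mm wide, 102 mm tall, standing; origin under its centre
- leveller: bystander: black round puck leveller, 64 mm wide, 36 mm tall; origin under its centre
- stamp: bystander: small wooden hand stamp, 26 x 36 x 54 mm tall; origin under its centre

How it is judged (in metres and radians):
On the way, in this order (a step that is already met when the one before it is completed fails the run):
1. the drawer is pulled out to its stop (at least 90 of 100 mm) (value of joint drawer above 0.09 m), for 0.2 s.
2. the brush lies flat on the drawer's floor, along the drawer's width, let go, with the drawer still at least 80 mm out (x of brush in the frame of drawer_floor between -0.043 and 0.043 m and y of brush in the frame of drawer_floor between -0.035 and 0.035 m and z of brush in the frame of drawer_floor below 0.006 m and angle between brush's own z axis and vertical below 0.12 rad and angle between the x axis of brush and the y axis of drawer_floor, either way round below 0.45 rad and value of joint drawer above 0.08 m and contact force between the fingers and brush below 0.1 N), for 0.2 s.
At the end, for the whole second after the job is handed in: The drawer is shut (within 6 mm) and the brush is inside it at rest: right way up, flat on the floor (underside within 6 mm of it, tilt under 0.12 rad), its origin within 43 mm (x) and 35 mm (y) of the floor's centre, its length within 0.45 rad of the drawer's width (either end first) (value of joint drawer below 0.006 m and x of brush in the frame of drawer_floor between -0.043 and 0.043 m and y of brush in the frame of drawer_floor between -0.035 and 0.035 m and z of brush in the frame of drawer_floor below 0.006 m and angle between brush's own z axis and vertical below 0.12 rad and angle between the x axis of brush and the y axis of drawer_floor, either way round below 0.45 rad and linear speed of brush below 0.02 m/s); the robot touches nothing.
It fails at once if a bystander (thermometer, tamper, leveller, stamp) is moved by more than 30 mm (distance of any of thermometer, tamper, leveller, stamp from where it was at the start of the episode above 0.03 m).
It fails at once if the brush is dropped (moves faster than 0.9 m/s while out of the fingers, a fall of about 40 mm) (linear speed of brush above 0.9 m/s and contact force between the fingers and brush below 0.035 N).
It fails at once if the drawer is slammed (moves shut faster than 0.5 m/s) (velocity of joint drawer below -0.5 m/s).
It also fails if it takes over 58 s, if anything falls off the work surface, if the arm or the gripper's body presses on something with over 40 N, if the wrist force passes 120 N, or if a joint passes its speed limit or range.

## Working session

There is one attempt and no reset: what is moved stays moved. The work goes in short steps, Python scripts to look and compute and a tool call to move; the robot and the scene stay as the last step left them, time stands still between calls to the robot, and variables do not carry over. Pictures are saved under pics/ and viewed, at most 10 in all, crops included, and the job is handed in when it is done.

Besides the shell and the picture viewer there is one more tool, called after "Request:" in YAML: its name, and indented under it one key for each argument. play_rows: Moves the arm, as the interface text tells. Its arguments: {"type":"object","properties":{"motion":{"type":"array"},"fingers":{"type":"number"}},"required":["motion"]}

```bash
mkdir -p pics
cat > h.py <<'E'
import numpy as np, cv2
from rig import bot, imaging, finder
def save(n,f):
    c=imaging.capture(n); cv2.imwrite('pics/'+f,c['frame'][:,:,::-1]); return c
def ray(c,u,v):
    K=np.array(c['camera_matrix']); p=np.array([(u-K[0,2])/K[0,0],(v-K[1,2])/K[1,1]]); q=p.copy()
    for _ in range(30): q=p/(1+c['k1']*(q@q))
    R=np.array(c['R']); return -R.T@np.array(c['t']), R.T@np.array([q[0],q[1],1])
def at_z(c,u,v,z):
    o,d=ray(c,u,v); return o+d*(z-o[2])/d[2]
def proj(c,X):
    p=np.array(c['R'])@X+np.array(c['t']); q=p[:2]/p[2]; q=q*(1+c['k1']*(q@q)); K=np.array(c['camera_matrix'])
    return K[0,0]*q[0]+K[0,2],K[1,1]*q[1]+K[1,2]
def mask(cam,n):
    r=finder.outline_of(cam,n); return r[0]['pixels'] if r else None
E
python3 - <<'E'
from h import *
s=bot.read_state(); print(s['time_s'],s['position'],np.round(s['tcp_rot'],3),s['opening'])
for cam in('scene','top'):
    c=save(cam,cam+'0.png'); print(cam,-np.array(c['R']).T@c['t'])
    for n in('unit','drawer_handle','drawer_floor','brush','thermometer','tamper','leveller','stamp'):
        print(n,[(np.round(r['at'],3),round(r['confidence'],2)) for r in finder.recognise(cam,n)[:2]])
    m=mask(cam,'brush')
    if m is not None:
        ys,xs=np.nonzero(m); P=np.array([at_z(c,u,v,.008)[:2] for u,v in zip(xs,ys)]); mu=P.mean(0); w,V=np.linalg.eigh(np.cov(P.T)); t=(P-mu)@V[:,1]; print('brush',mu,V[:,1],t.min(),t.max(), mu+V[:,1]*(t.min()+t.max())/2)
E
```

```text
0.0 [ 0.14541544 -0.60706537  0.20656741] [[ 0.973  0.233 -0.   ]
 [ 0.233 -0.973  0.002]
 [ 0.    -0.002 -1.   ]] 0.9956374012455574
scene [-0.1394238   0.88316053  0.87038815]
unit [(array([0.578, 0.328, 0.079]), 0.68)]
drawer_handle [(array([0.533, 0.29 , 0.049]), 0.79)]
drawer_floor [(array([0.528, 0.287, 0.046]), 0.63)]
brush [(array([ 0.575, -0.035,  0.006]), 0.6)]
thermometer [(array([0.47 , 0.07 , 0.009]), 0.71)]
tamper [(array([ 0.697, -0.114,  0.04 ]), 0.97)]
leveller [(array([0.667, 0.073, 0.035]), 0.88)]
stamp [(array([0.579, 0.326, 0.078]), 0.64), (array([0.443, 0.57 , 0.015]), 0.51)]
brush [ 0.57695856 -0.04171563] [0.30978267 0.95080739] -0.08274083906421227 0.08190323414207565 [ 0.57682882 -0.04211383]
top [0.52723436 0.20508816 1.15630212]
unit [(array([0.597, 0.295, 0.081]), 0.69), (array([0.538, 0.28 , 0.052]), 0.42)]
drawer_handle [(array([0.538, 0.275, 0.052]), 0.66)]
drawer_floor [(array([0.537, 0.276, 0.058]), 0.76)]
brush [(array([ 0.58 , -0.041,  0.01 ]), 0.63)]
thermometer []
tamper [(array([ 0.704, -0.11 ,  0.02 ]), 0.87)]
leveller [(array([0.681, 0.072, 0.035]), 0.72), (array([0.47 , 0.064, 0.009]), 0.27)]
stamp [(array([0.455, 0.567, 0.018]), 0.64), (array([0.678, 0.073, 0.037]), 0.56)]
brush [ 0.57945273 -0.04964701] [0.30679902 0.95177432] -0.085880741596628 0.08701704153726687 [ 0.57962704 -0.04910626]
```

View pics/scene0.png

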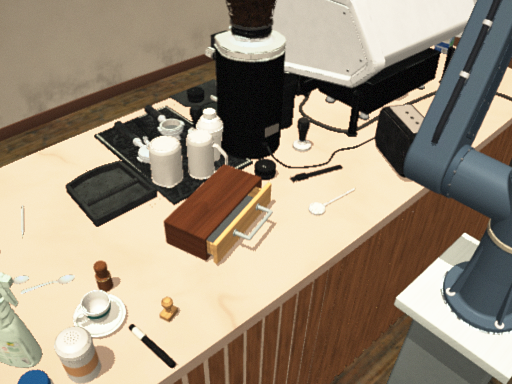

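View pics/top0.png

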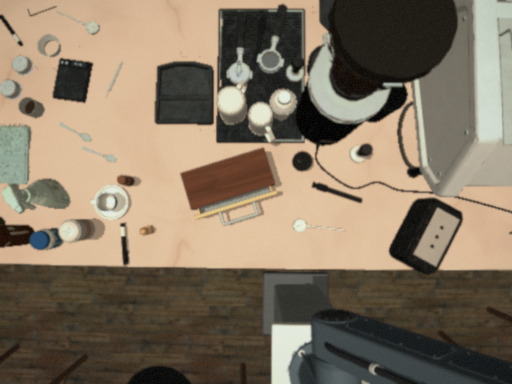

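The drawer unit is at about (230,185) in the top view, with its handle at (240,213). The brush runs from (313,184), its head end, to (361,200). Next I'll refine the unit pose from a crop.

Run:
```python
from h import *
c=imaging.capture('top'); f=c['frame']
cv2.imwrite('pics/crop1.png',cv2.resize(f[140:230,172:372,::-1],None,fx=4,fy=4,interpolation=cv2.INTER_CUBIC))
hsv=cv2.cvtColor(f,cv2.COLOR_RGB2HSV)
for cam in ('top','scene'):
    c=imaging.capture(cam)
    for n in('unit','drawer_handle'):
        for r in finder.outline_of(cam,n)[:1]:
            m=r['pixels']; v=c['frame'].max(2)
            ys,xs=np.nonzero(m&(v<150) if n=='unit' else m)
            z=.08 if n=='unit' else .05
            P=np.array([at_z(c,u,w,z)[:2] for u,w in zip(xs,ys)],np.float32)
            print(cam,n,len(P),cv2.minAreaRect(P))
            if cam=='top': print([np.round(proj(c,np.append(b,z)),1) for b in cv2.boxPoints(cv2.minAreaRect(P))])
```

```text
top unit 3669 ((0.5984755754470825, 0.29483816027641296), (0.15297776460647583, 0.27042290568351746), 17.87019157409668)
[array([194.4, 220.6]), array([279.1, 194.2]), array([264.1, 146.7]), array([180.1, 172.8])]
top drawer_handle 922 ((0.5239426493644714, 0.2758144736289978), (0.07544417679309845, 0.2636115252971649), 17.951284408569336)
[array([199.3, 232. ]), array([279.7, 206.9]), array([272.5, 183.9]), array([192.3, 209. ])]
scene unit 4974 ((0.574822187423706, 0.32081758975982666), (0.185124933719635, 0.32228517532348633), 18.842023849487305)
scene drawer_handle 2194 ((0.5291938185691833, 0.2800041735172272), (0.09190346300601959, 0.320135235786438), 16.511390686035156)
```

View pics/crop1.png

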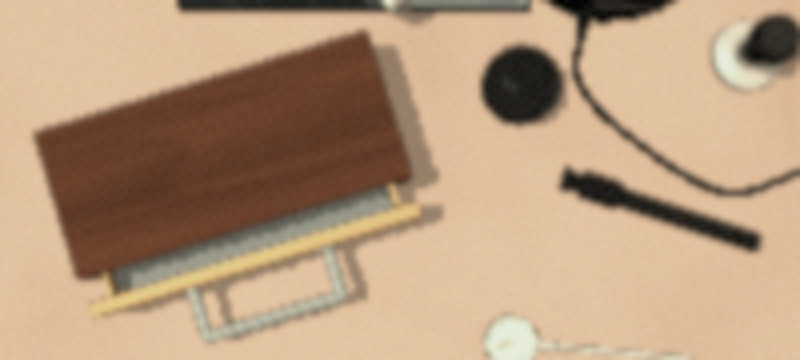

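The crop shows the roof corners at (37,131), (366,31), (409,180) and (80,278), the handle bar from (210,337) to (345,297), and the brush from (562,180) to (760,243). I'll compute the poses from these.

Run:
```python
from h import *
c=imaging.capture('top')
g=lambda x,y,z: at_z(c,(x+.5)/4-.5+172,(y+.5)/4-.5+140,z)[:2]
q=[g(*p,.08) for p in((37,131),(366,31),(409,180),(80,278))]
P=np.array(q,np.float32); print(cv2.minAreaRect(P)); cen=P.mean(0); fr=(P[2]+P[3])/2; print('cen',cen,'front',fr)
for a,b in((0,1),(3,2)): d=P[a]-P[b]; print(np.linalg.norm(d), np.degrees(np.arctan2(-d[0],d[1])))
for a,b in((0,3),(1,2)): d=P[a]-P[b]; print(np.linalg.norm(d), np.degrees(np.arctan2(d[1],d[0])))
h=[g(210,334,.055),g(346,294,.055)]; d=h[0]-h[1]; hm=(h[0]+h[1])/2; print('handle',hm,np.linalg.norm(d),np.degrees(np.arctan2(-d[0],d[1])))
for cam in('scene','top'):
  c=imaging.capture(cam); m=mask(cam,'brush'); ys,xs=np.nonzero(m)
  P=np.array([at_z(c,u,v,.008)[:2] for u,v in zip(xs,ys)],np.float32); r=cv2.minAreaRect(P); print(cam,r)
  P=P.astype(float); mu=P.mean(0); w,V=np.linalg.eigh(np.cov(P.T)); e=V[:,1]*np.sign(V[1,1]); t=(P-mu)@e; s=(P-mu)@np.array([-e[1],e[0]])
  for lo in np.arange(t.min(),t.max(),.02):
    k=(t>=lo)&(t<lo+.02); print(np.round((lo,mu[0]+e[0]*(lo+.01)-e[1]*s[k].mean(),mu[1]+e[1]*(lo+.01)+e[0]*s[k].mean(),np.ptp(s[k])),4))
```

```text
((0.6141815781593323, 0.3007490932941437), (0.1191944032907486, 0.2639913856983185), 17.470060348510742)
cen [0.6143038  0.30131087] front [0.5576577 0.2840062]
0.26399148 17.506447
0.2619981 17.183968
0.11771854 17.47006
0.11921114 16.510412
handle [0.49248598 0.25882763] 0.11031376452780706 16.98452602399448
scene ((0.5780206918716431, -0.0451853945851326), (0.17059601843357086, 0.027255216613411903), 72.75)
[-0.0878  0.5557 -0.1171  0.024 ]
[-0.0678  0.5598 -0.0974  0.0231]
[-0.0478  0.5641 -0.0778  0.0206]
[-0.0278  0.5708 -0.0589  0.0205]
[-0.0078  0.5762 -0.0396  0.0192]
[ 0.0122  0.5827 -0.0207  0.0165]
[ 0.0322  0.591  -0.0024  0.0267]
[0.0522 0.597  0.0167 0.0266]
[0.0722 0.6042 0.0354 0.0159]
top ((0.5801260471343994, -0.04819469153881073), (0.16252529621124268, 0.021719569340348244), 72.09518432617188)
[-0.0924  0.5581 -0.116   0.0072]
[-0.0724  0.5636 -0.0967  0.0114]
[-0.0524  0.569  -0.0775  0.0165]
[-0.0324  0.576  -0.0587  0.0165]
[-0.0124  0.5821 -0.0396  0.0177]
[ 0.0076  0.5887 -0.0208  0.0187]
[ 0.0276  0.5949 -0.0017  0.0217]
[0.0476 0.6012 0.0172 0.0186]
[0.0676 0.607  0.0364 0.0062]
```

Careful with the scale: shifts go in shares of 800 mm and turns go in shares of 120 degrees. That gives: 0.37 m / 0.8 = 0.4625, -0.23 m / 0.8 = -0.2875, -55 degrees / 120 = -0.4583.

Request:
play_rows:
  motion:
    - [[0.4625,-0.2875,0,0,0,-0.4583],[0.4625,-0.2875,0,0,0,-0.4583],[0.4625,-0.2875,0,0,0,-0.4583],[0.4625,-0.2875,0,0,0,-0.4583],[0.4625,-0.2875,0,0,0,-0.4583],[0.4625,-0.2875,0,0,0,-0.4583],[0.4625,-0.2875,0,0,0,-0.4583],[0.4625,-0.2875,0,0,0,-0.4583]]
  fingers: 0.036

```text
time_s: 2.27
position: [0.381, -0.3693, 0.2078]
tcp_rot: [[0.362, 0.932, 0.0], [0.932, -0.362, -0.0], [-0.0, 0.0, -1.0]]
force: [0.1, -0.8, 0.7]
opening: 0.483
grasp_force: 0.0
```

```bash
cat >> h.py <<'E'
def to(p,yaw):
    s=bot.read_state(); R=np.array(s['tcp_rot']); y=np.radians(yaw); c,q=np.cos(y),np.sin(y)
    T=np.array([[c,q,0],[q,-c,0],[0,0,-1]])
    from scipy.spatial.transform import Rotation as Ro
    print('t',round(s['time_s'],2),'pos',np.round(s['position'],4),'yaw',round(np.degrees(np.arctan2(R[1,0],R[0,0])),2),'F',np.round(s['force'],1),'open',round(s['opening']*.087,4),'g',s['grasp_force'])
    print('d',np.round(R.T@(np.array(p)-s['position']),4),'w',np.round(Ro.from_matrix(R.T@T).as_rotvec(degrees=True),2))
E
python3 -c "
from h import *
to((.4925,.259,.2),107.2)"
```

```text
t 2.27 pos [ 0.381  -0.3693  0.2078] yaw 68.75 F [ 0.1 -0.8  0.7] open 0.042 g 0.0
d [ 0.626  -0.1238  0.0076] w [ 2.000e-02  2.000e-02 -3.845e+01]
```

Converted, 0.626 m / 0.8 = 0.7825, -0.124 m / 0.8 = -0.155, -38.5 degrees / 120 = -0.3208.

Request:
play_rows:
  motion:
    - [[0.7825,-0.155,0,0,0,-0.3208],[0.7825,-0.155,0,0,0,-0.3208],[0.7825,-0.155,0,0,0,-0.3208],[0.7825,-0.155,0,0,0,-0.3208],[0.7825,-0.155,0,0,0,-0.3208],[0.7825,-0.155,0,0,0,-0.3208],[0.7825,-0.155,0,0,0,-0.3208],[0.7825,-0.155,0,0,0,-0.3208]]

```text
time_s: 2.93
position: [0.4398, -0.041, 0.2079]
tcp_rot: [[-0.291, 0.957, 0.001], [0.957, 0.291, -0.0], [-0.001, 0.001, -1.0]]
force: [0.9, -0.2, -0.2]
opening: 0.417
grasp_force: 0.0
```

```bash
python3 -c "
from h import *
to((.4925,.259,.2),107.2)"
```

```text
t 2.93 pos [ 0.4398 -0.041   0.2079] yaw 106.93 F [ 0.9 -0.2 -0.2] open 0.0363 g 0.0
d [0.2717 0.1378 0.0079] w [ 0.05  0.03 -0.27]
```

Converted, 0.272 m / 0.8 = 0.34, 0.05 m / 0.8 = 0.0625, -0.3 degrees / 120 = -0.0025.

Request:
play_rows:
  motion:
    - [[0.34,0.1725,0.0625,0,0,-0.0025],[0.34,0.1725,0.0625,0,0,-0.0025],[0.34,0.1725,0.0625,0,0,-0.0025],[0.34,0.1725,0.0625,0,0,-0.0025],[0.34,0.1725,0.0625,0,0,-0.0025],[0.34,0.1725,0.0625,0,0,-0.0025],[0.34,0.1725,0.0625,0,0,-0.0025],[0.34,0.1725,0.0625,0,0,-0.0025]]

```text
time_s: 3.6
position: [0.4929, 0.2623, 0.157]
tcp_rot: [[-0.3, 0.954, 0.001], [0.954, 0.3, 0.002], [0.002, 0.002, -1.0]]
force: [-0.2, -0.5, 0.2]
opening: 0.413
grasp_force: 0.0
```

Request:
play_rows:
  motion:
    - [[0,0,0,0,0,0],[0,0,0,0,0,0],[0,0,0,0,0,0]]

```text
time_s: 3.85
position: [0.492, 0.2568, 0.1575]
tcp_rot: [[-0.297, 0.955, -0.001], [0.955, 0.297, -0.001], [-0.0, -0.001, -1.0]]
force: [0.6, 0.0, 0.6]
opening: 0.411
grasp_force: 0.0
```

```bash
python3 -c "
from h import *
to((.4925,.259,.051),107.2)
c=save('scene','a.png'); f=cv2.imread('pics/a.png')[150:290,150:330]; cv2.imwrite('pics/a1.png',cv2.resize(f,None,fx=4,fy=4,interpolation=cv2.INTER_CUBIC))"
```

```text
t 3.85 pos [0.492  0.2568 0.1575] yaw 107.26 F [0.6 0.  0.6] open 0.0358 g 0.0
d [0.002  0.0013 0.1065] w [-0.05  0.03  0.06]
```

View pics/a1.png

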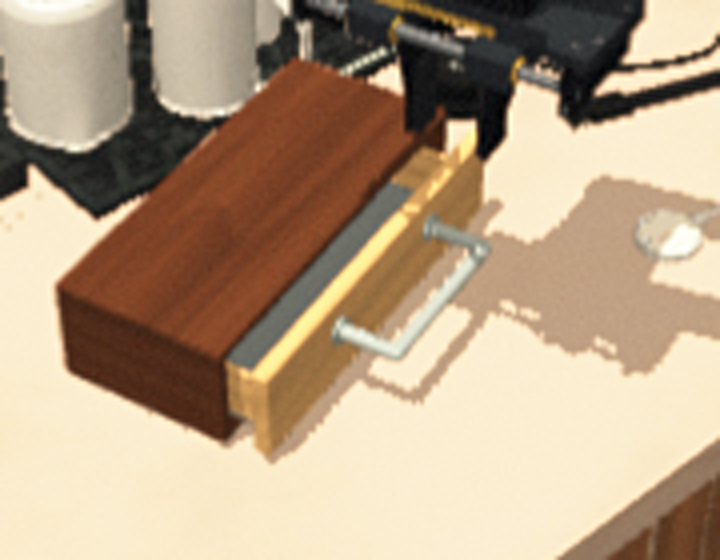

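The crop shows the handle bar from (397,352) to (484,248) and the fingers hanging above at (430–500,100). I'll use this scene view to check the handle position.

```bash
python3 -c "
from h import *
c=imaging.capture('scene')
g=lambda x,y:at_z(c,(x+.5)/4-.5+150,(y+.5)/4-.5+150,.052)
a,b=g(397,350),g(484,247);d=a-b;print(a,b,(a+b)/2,np.linalg.norm(d),np.degrees(np.arctan2(-d[0],d[1])))"
```

```text
[0.47596823 0.31567726 0.052     ] [0.50827798 0.21306284 0.052     ] [0.49212311 0.26437005 0.052     ] 0.10758085107108221 17.477422123375337
```

Converted, 0.106 m / 0.8 = 0.1325, 0.095 m / 0.8 = 0.1188.

Request:
play_rows:
  motion:
    - [[0.0038,0.0025,0.0375,0,0,0],[0.0038,0.0025,0.0688,0,0,0],[0.0038,0.0025,0.1,0,0,0],[0.0038,0.0025,0.1188,0,0,0],[0.0038,0.0025,0.1325,0,0,0],[0.0038,0.0025,0.1325,0,0,0]]

```text
time_s: 4.45
position: [0.4922, 0.2594, 0.0498]
tcp_rot: [[-0.295, 0.956, -0.004], [0.956, 0.295, -0.001], [-0.0, -0.004, -1.0]]
force: [-0.6, 1.0, -0.1]
opening: 0.414
grasp_force: 0.0
```

Request:
play_rows:
  motion:
    - [[0,0,0,0,0,0],[0,0,0,0,0,0],[0,0,0,0,0,0],[0,0,0,0,0,0],[0,0,0,0,0,0],[0,0,0,0,0,0]]
  fingers: 0.0

```text
time_s: 4.95
position: [0.4937, 0.2612, 0.0522]
tcp_rot: [[-0.297, 0.955, 0.001], [0.955, 0.297, 0.0], [0.0, 0.001, -1.0]]
force: [1.0, -0.0, -0.0]
opening: 0.053
grasp_force: 0.0
```

```bash
python3 -c "
from h import *
to((.4925,.259,.051),107.2)
c=save('scene','b.png'); f=cv2.imread('pics/b.png')[150:290,150:330]; cv2.imwrite('pics/b1.png',cv2.resize(f,None,fx=4,fy=4,interpolation=cv2.INTER_CUBIC))"
```

```text
t 4.95 pos [0.4937 0.2612 0.0522] yaw 107.26 F [ 1. -0. -0.] open 0.0047 g 0.0
d [-0.0017 -0.0018  0.0012] w [ 0.07 -0.    0.06]
```

View pics/b1.png

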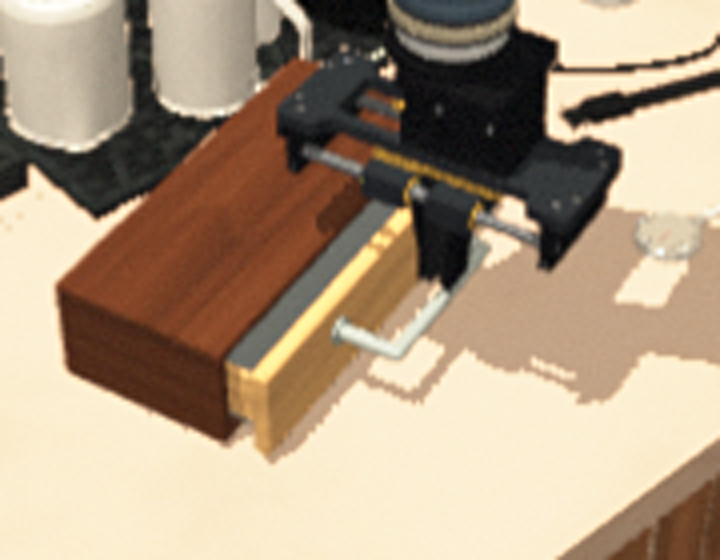

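The fingers at (420–465,200–290) are nearly closed next to the bar, but I can't tell from this view whether it's between them. I'll let them settle and read the opening again.

Request:
play_rows:
  motion:
    - [[0,0,0,0,0,0],[0,0,0,0,0,0],[0,0,0,0,0,0],[0,0,0,0,0,0]]
  fingers: 0.0

```text
time_s: 5.33
position: [0.4934, 0.261, 0.0515]
tcp_rot: [[-0.297, 0.955, -0.0], [0.955, 0.297, -0.0], [0.0, -0.0, -1.0]]
force: [-0.2, -0.6, 0.0]
opening: 0.007
grasp_force: 0.0
```

```bash
python3 -c "
from h import *
s=bot.read_state();R=np.array(s['tcp_rot']);p=np.array(s['position'])
c=save('scene','c.png'); o=np.array([195,190])
k=lambda X:np.round((np.array(proj(c,X))-o+.5)*8-.5)
for n,d in(('tip',(0,0,.017)),('tcp',(0,0,0)),('tipF',(0,-.015,.017)),('tipB',(0,.015,.017))): print(n,k(p+R@np.array(d)))
f=cv2.imread('pics/c.png')[190:250,195:285]; cv2.imwrite('pics/c1.png',cv2.resize(f,None,fx=8,fy=8,interpolation=cv2.INTER_CUBIC))"
```

```text
tip [528. 309.]
tcp [529. 269.]
tipF [570. 327.]
tipB [486. 292.]
```

View pics/c1.png

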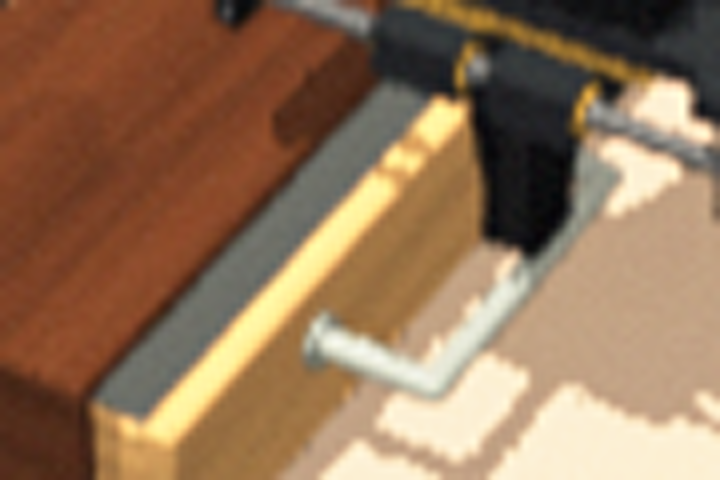

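```bash
python3 -c "
from h import *
c=imaging.capture('scene'); o=np.array([150,150])
k=lambda X:np.round((np.array(proj(c,X))-o+.5)*4-.5)
p=np.array([.492,.2568,.1575]);x=np.array([-.297,.955,0]);y=np.array([.955,.297,0])
for n,d in(('tip',-.017),('tcp',0)):
  for s in(-.033,-.018,.018,.033): print(n,s,k(p+s*y+np.array([0,0,d])))
s=bot.read_state();print(s['joint_positions'],s['position'])
"
```

```text
tip -0.033 [505. 199.]
tip -0.018 [482. 190.]
tip 0.018 [429. 169.]
tip 0.033 [406. 161.]
tcp -0.033 [507. 176.]
tcp -0.018 [484. 167.]
tcp 0.018 [429. 147.]
tcp 0.033 [407. 138.]
[ 1.64086627e+01  3.81900289e+01  9.88462386e+01  1.93915662e-03
  4.29730460e+01 -8.47475104e-01] [0.49331754 0.26099284 0.05148167]
```

```bash
python3 -c "
import cv2
f=cv2.imread('pics/a.png')[140:200,225:315]; cv2.imwrite('pics/a2.png',cv2.resize(f,None,fx=8,fy=8,interpolation=cv2.INTER_CUBIC))"
```

```text
(no output)
```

View pics/a2.png

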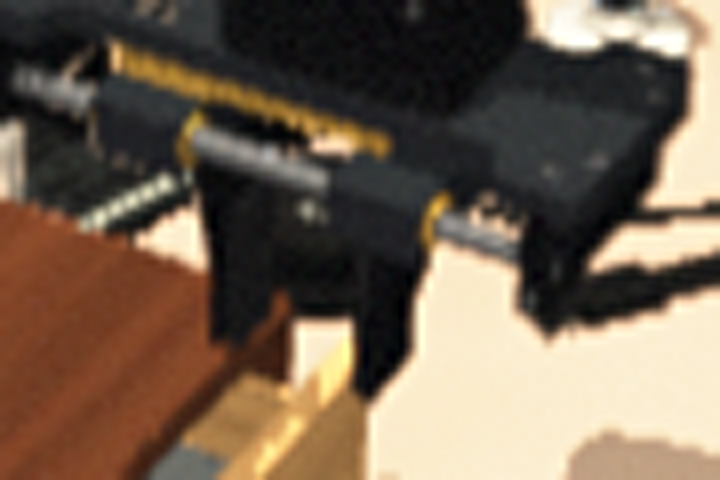

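In free air the right finger tip at (370–410,355–400) has the same bevel as in the last crop. So the visible tips may really be higher, or offset, compared with the reported pose. The top view should tell me which.

```bash
python3 -c "
from h import *
c=save('top','d.png'); s=bot.read_state();R=np.array(s['tcp_rot']);p=np.array(s['position']);u0,v0=170,130
f=cv2.resize(cv2.imread('pics/d.png')[v0:v0+120,u0:u0+160],None,fx=5,fy=5,interpolation=cv2.INTER_CUBIC)
for d,col in((-.017,(0,0,255)),(.049,(0,255,0)),(.12,(255,0,0))):
  for l in(-.095,0,.095):
    q=(np.array(proj(c,p+R@np.array([0,l,-d])))-[u0,v0]+.5)*5-.5; cv2.circle(f,tuple(int(i) for i in q),3,col,-1)
cv2.imwrite('pics/d1.png',f)"
```

```text
(no output)
```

View pics/d1.png

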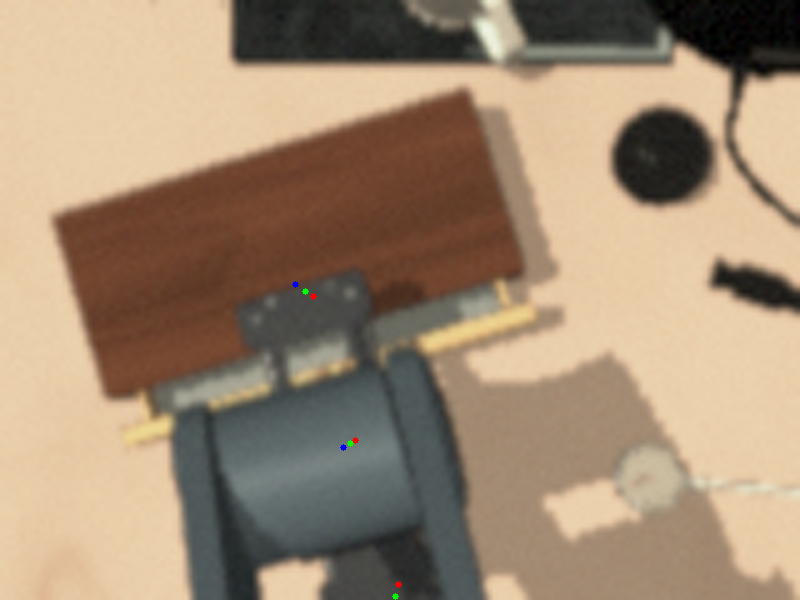

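Horizontally the tool is where it's reported: the body's end plate at (305,285) lies on its projected points. So the fingers closed above the bar. I'll open, go lower in small steps and watch the force.

Converted, 0.01 m / 0.8 = 0.0125, 0.005 m / 0.8 = 0.0063.

Request:
play_rows:
  motion:
    - [[0,0,0,0,0,0],[0,0,0,0,0,0],[0,0,0,0,0,0],[0,0,0,0,0,0],[0,0,0,0,0,0],[0,0,0.0063,0,0,0],[0,0,0.0125,0,0,0],[0,0,0.0125,0,0,0]]
  fingers: 0.036

```text
time_s: 6.15
position: [0.4926, 0.2607, 0.0404]
tcp_rot: [[-0.297, 0.955, -0.002], [0.955, 0.297, -0.001], [0.0, -0.002, -1.0]]
force: [-0.6, -0.7, -0.4]
opening: 0.4
grasp_force: 0.0
```

Converted, 0.01 m / 0.8 = 0.0125, 0.007 m / 0.8 = 0.0088.

Request:
play_rows:
  motion:
    - [[0,0,0.005,0,0,0],[0,0,0.0088,0,0,0],[0,0,0.0125,0,0,0],[0,0,0.0125,0,0,0]]

```text
time_s: 6.48
position: [0.4929, 0.2608, 0.0308]
tcp_rot: [[-0.297, 0.955, -0.001], [0.955, 0.297, -0.0], [0.0, -0.001, -1.0]]
force: [-0.2, -0.4, -0.7]
opening: 0.413
grasp_force: 0.0
```

Request:
play_rows:
  motion:
    - [[0,0,0,0,0,0],[0,0,0,0,0,0],[0,0,0,0,0,0],[0,0,0,0,0,0],[0,0,0,0,0,0],[0,0,0,0,0,0]]
  fingers: 0.0

```text
time_s: 6.98
position: [0.4932, 0.2609, 0.0317]
tcp_rot: [[-0.297, 0.955, -0.0], [0.955, 0.297, -0.0], [-0.0, -0.0, -1.0]]
force: [0.1, 0.2, 0.8]
opening: 0.103
grasp_force: 30.0
```

Now it's gripped: opening 9 mm at 30 N. The real tool height is therefore about 20 mm above what's reported, which I'll calibrate by touch later. Now I pull.

Converted, -0.064 m / 0.8 = -0.08, -0.058 m / 0.8 = -0.0725.

Request:
play_rows:
  motion:
    - [[0,-0.0075,0,0,0,0],[0,-0.0175,0,0,0,0],[0,-0.0288,0,0,0,0],[0,-0.04,0,0,0,0],[0,-0.0513,0,0,0,0],[0,-0.0625,0,0,0,0],[0,-0.0725,0,0,0,0],[0,-0.08,0,0,0,0]]

```text
time_s: 7.65
position: [0.4311, 0.241, 0.0317]
tcp_rot: [[-0.297, 0.955, -0.0], [0.955, 0.297, -0.001], [-0.001, -0.001, -1.0]]
force: [3.7, -6.1, -0.4]
opening: 0.099
grasp_force: 30.0
```

Converted, -0.006 m / 0.8 = -0.0075, -0.003 m / 0.8 = -0.0038.

Request:
play_rows:
  motion:
    - [[0,-0.0038,0,0,0,0],[0,-0.0075,0,0,0,0],[0,-0.0075,0,0,0,0]]

```text
time_s: 7.9
position: [0.425, 0.2391, 0.0317]
tcp_rot: [[-0.297, 0.955, -0.002], [0.955, 0.297, -0.002], [-0.001, -0.002, -1.0]]
force: [1.4, -5.6, 0.8]
opening: 0.101
grasp_force: 30.0
```

Converted, -0.006 m / 0.8 = -0.0075, -0.003 m / 0.8 = -0.0038.

Request:
play_rows:
  motion:
    - [[0,-0.0038,0,0,0,0],[0,-0.0075,0,0,0,0],[0,-0.0075,0,0,0,0]]

```text
time_s: 8.15
position: [0.4196, 0.2373, 0.0317]
tcp_rot: [[-0.297, 0.955, -0.001], [0.955, 0.297, -0.001], [-0.001, -0.002, -1.0]]
force: [1.9, -5.8, 0.6]
opening: 0.1
grasp_force: 30.0
```

Converted, -0.004 m / 0.8 = -0.005, -0.002 m / 0.8 = -0.0025.

Request:
play_rows:
  motion:
    - [[0,-0.0025,0,0,0,0],[0,-0.005,0,0,0,0],[0,-0.005,0,0,0,0]]

```text
time_s: 8.4
position: [0.4161, 0.2362, 0.0317]
tcp_rot: [[-0.297, 0.955, -0.001], [0.955, 0.297, -0.001], [-0.001, -0.001, -1.0]]
force: [3.4, -4.7, 0.9]
opening: 0.103
grasp_force: 30.0
```

Request:
play_rows:
  motion:
    - [[0,-0.0025,0,0,0,0],[0,-0.005,0,0,0,0],[0,-0.005,0,0,0,0]]

```text
time_s: 8.65
position: [0.4152, 0.2359, 0.0317]
tcp_rot: [[-0.297, 0.955, 0.005], [0.955, 0.297, 0.001], [-0.001, 0.005, -1.0]]
force: [6.8, -3.6, -4.5]
opening: 0.102
grasp_force: 30.0
```

Converted, -0.004 m / 0.8 = -0.005, -0.002 m / 0.8 = -0.0025.

Request:
play_rows:
  motion:
    - [[0,-0.0025,0,0,0,0],[0,-0.005,0,0,0,0],[0,-0.005,0,0,0,0]]

```text
time_s: 8.9
position: [0.4153, 0.2359, 0.0318]
tcp_rot: [[-0.296, 0.955, 0.012], [0.955, 0.296, 0.003], [-0.001, 0.013, -1.0]]
force: [11.1, -1.2, -9.4]
opening: 0.103
grasp_force: 30.0
```

The drawer is at its stop. I'll relax the pull, let go and rise.

Request:
play_rows:
  motion:
    - [[0,0.01,0,0,0,0],[0,0.01,0,0,0,0]]

```text
time_s: 9.07
position: [0.4172, 0.2366, 0.0317]
tcp_rot: [[-0.297, 0.955, -0.0], [0.955, 0.297, -0.001], [-0.001, -0.001, -1.0]]
force: [3.5, -4.3, -0.4]
opening: 0.104
grasp_force: 30.0
```

Converted, -0.13 m / 0.8 = -0.1625, -0.09 m / 0.8 = -0.1125.

Request:
play_rows:
  motion:
    - [[0,0,0,0,0,0],[0,0,0,0,0,0],[0,0,0,0,0,0],[0,0,0,0,0,0],[0,0,-0.025,0,0,0],[0,0,-0.0625,0,0,0],[0,0,-0.1125,0,0,0],[0,0,-0.1625,0,0,0]]
  fingers: 0.036

```text
time_s: 9.73
position: [0.4149, 0.237, 0.1621]
tcp_rot: [[-0.297, 0.955, -0.004], [0.955, 0.297, -0.001], [0.001, -0.005, -1.0]]
force: [1.2, 0.4, 0.5]
opening: 0.409
grasp_force: 0.0
```

```bash
python3 -c "
from h import *
to((.575,-.055,.15),72)"
```

```text
t 9.73 pos [0.4149 0.237  0.1621] yaw 107.25 F [1.2 0.4 0.5] open 0.0356 g 0.0
d [-0.3264  0.0663  0.0116] w [-0.26  0.05 35.25]
```

Converted, -0.326 m / 0.8 = -0.4075, 0.066 m / 0.8 = 0.0825, 35.2 degrees / 120 = 0.2933.

Request:
play_rows:
  motion:
    - [[-0.4075,0.0825,0.0125,0,0,0.2933],[-0.4075,0.0825,0.0125,0,0,0.2933],[-0.4075,0.0825,0.0125,0,0,0.2933],[-0.4075,0.0825,0.0125,0,0,0.2933],[-0.4075,0.0825,0.0125,0,0,0.2933],[-0.4075,0.0825,0.0125,0,0,0.2933],[-0.4075,0.0825,0.0125,0,0,0.2933],[-0.4075,0.0825,0.0125,0,0,0.2933]]

```text
time_s: 10.4
position: [0.5764, -0.0559, 0.1512]
tcp_rot: [[0.309, 0.951, -0.002], [0.951, -0.309, 0.001], [0.001, -0.002, -1.0]]
force: [1.2, -0.2, -0.1]
opening: 0.412
grasp_force: 0.0
```

Request:
play_rows:
  motion:
    - [[0,0,0,0,0,0],[0,0,0,0,0,0],[0,0,0,0,0,0]]

```text
time_s: 10.65
position: [0.5752, -0.0538, 0.1509]
tcp_rot: [[0.309, 0.951, -0.003], [0.951, -0.309, 0.001], [0.001, -0.003, -1.0]]
force: [0.7, -0.3, 0.3]
opening: 0.415
grasp_force: 0.0
```

```bash
python3 -c "
from h import *
to((.575,-.055,.04),72)
c=imaging.capture('scene');m=mask('scene','brush');print(m is not None and m.sum())
c=imaging.capture('top')
h=mask('top','drawer_handle'); 
if h is not None:
  ys,xs=np.nonzero(h);P=np.array([at_z(c,u,w,.05)[:2] for u,w in zip(xs,ys)],np.float32);print(cv2.minAreaRect(P))"
```

```text
t 10.65 pos [ 0.5752 -0.0538  0.1509] yaw 72.01 F [ 0.7 -0.3  0.3] open 0.0361 g 0.0
d [-0.0013  0.0005  0.1109] w [-0.18 -0.03  0.01]
278
((0.48543623089790344, 0.2605270743370056), (0.15611284971237183, 0.26877710223197937), 17.838939666748047)
```

Converted, 0.14 m / 0.8 = 0.175, 0.132 m / 0.8 = 0.165.

Request:
play_rows:
  motion:
    - [[0,0,0.05,0,0,0],[0,0,0.0875,0,0,0],[0,0,0.125,0,0,0],[0,0,0.15,0,0,0],[0,0,0.165,0,0,0],[0,0,0.175,0,0,0],[0,0,0.175,0,0,0]]

```text
time_s: 11.43
position: [0.5759, -0.0537, 0.0105]
tcp_rot: [[0.307, 0.952, -0.002], [0.952, -0.307, 0.001], [-0.0, -0.002, -1.0]]
force: [-0.1, 0.5, 0.3]
opening: 0.411
grasp_force: 0.0
```

Converted, 0.003 m / 0.8 = 0.0038.

Request:
play_rows:
  motion:
    - [[0,0,0.0038,0,0,0],[0,0,0.0038,0,0,0]]

```text
time_s: 11.6
position: [0.5776, -0.0545, 0.0094]
tcp_rot: [[0.308, 0.951, 0.002], [0.951, -0.308, -0.001], [0.0, 0.002, -1.0]]
force: [-0.1, -0.3, -0.0]
opening: 0.415
grasp_force: 0.0
```

```bash
python3 -c "
from h import *
s=bot.read_state(); print(s['position'],s['force'])
c=save('scene','e.png');u0,v0=270,130
f=cv2.resize(cv2.imread('pics/e.png')[v0:v0+70,u0:u0+100],None,fx=8,fy=8,interpolation=cv2.INTER_CUBIC)
p=np.array(s['position'])
for z,col in((0,(0,0,255)),(.02,(0,255,0))):
  q=(np.array(proj(c,np.array([p[0],p[1],z])))-[u0,v0]+.5)*8-.5; cv2.circle(f,tuple(int(i) for i in q),3,col,-1)
cv2.imwrite('pics/e1.png',f)"
```

```text
[ 0.57755046 -0.05454583  0.00944197] [-0.06763979 -0.27462828 -0.0390936 ]
```

View pics/e1.png

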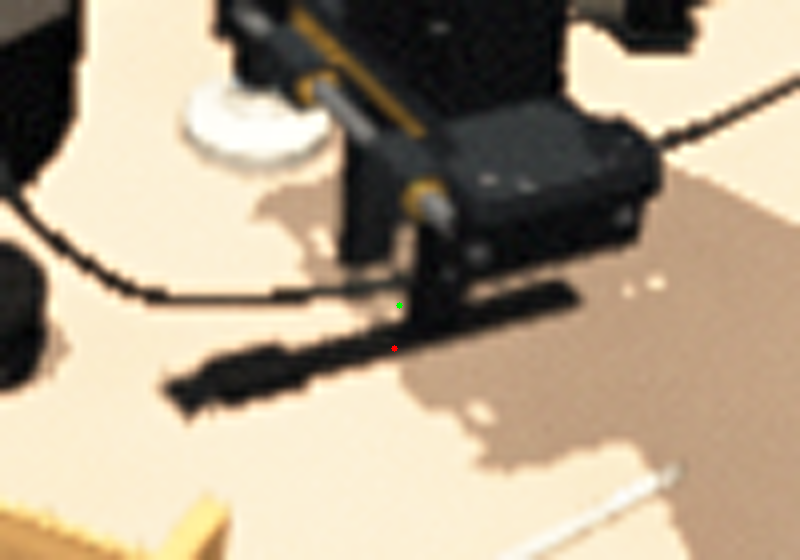

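The fingers straddle the brush handle, with tips at about (365,260) and (430,320), so they're roughly 2 cm above the bar top. I'll go down in small steps and watch the force.

Converted, 0.012 m / 0.8 = 0.015, 0.009 m / 0.8 = 0.0113.

Request:
play_rows:
  motion:
    - [[0,0,0.005,0,0,0],[0,0,0.0113,0,0,0],[0,0,0.015,0,0,0],[0,0,0.015,0,0,0]]

```text
time_s: 11.98
position: [0.5762, -0.0544, -0.004]
tcp_rot: [[0.308, 0.951, -0.001], [0.951, -0.308, 0.0], [-0.0, -0.001, -1.0]]
force: [-0.1, -0.3, 0.0]
opening: 0.414
grasp_force: 0.0
```

Request:
play_rows:
  motion:
    - [[0,0,0.0038,0,0,0],[0,0,0.0038,0,0,0],[0,0,0.0038,0,0,0]]

```text
time_s: 12.23
position: [0.5765, -0.0545, -0.0067]
tcp_rot: [[0.308, 0.951, -0.0], [0.951, -0.308, 0.0], [-0.0, -0.0, -1.0]]
force: [-0.0, -0.6, -0.1]
opening: 0.414
grasp_force: 0.0
```

Converted, 0.003 m / 0.8 = 0.0038.

Request:
play_rows:
  motion:
    - [[0,0,0.0038,0,0,0],[0,0,0.0038,0,0,0],[0,0,0.0038,0,0,0]]

```text
time_s: 12.48
position: [0.5766, -0.0545, -0.0096]
tcp_rot: [[0.308, 0.951, -0.0], [0.951, -0.308, 0.0], [-0.0, -0.0, -1.0]]
force: [-0.1, -0.4, 0.1]
opening: 0.413
grasp_force: 0.0
```

Converted, 0.002 m / 0.8 = 0.0025.

Request:
play_rows:
  motion:
    - [[0,0,0.0025,0,0,0],[0,0,0.0025,0,0,0],[0,0,0.0025,0,0,0]]

```text
time_s: 12.73
position: [0.5766, -0.0545, -0.0115]
tcp_rot: [[0.308, 0.951, -0.0], [0.951, -0.308, 0.0], [0.0, -0.0, -1.0]]
force: [0.1, -0.0, 0.4]
opening: 0.416
grasp_force: 0.0
```

Converted, 0.002 m / 0.8 = 0.0025.

Request:
play_rows:
  motion:
    - [[0,0,0.0025,0,0,0],[0,0,0.0025,0,0,0],[0,0,0.0025,0,0,0]]

```text
time_s: 12.98
position: [0.5766, -0.0545, -0.0136]
tcp_rot: [[0.308, 0.951, -0.0], [0.951, -0.308, 0.0], [0.0, -0.0, -1.0]]
force: [0.6, 1.1, 0.0]
opening: 0.415
grasp_force: 0.0
```

Converted, 0.002 m / 0.8 = 0.0025.

Request:
play_rows:
  motion:
    - [[0,0,0.0025,0,0,0],[0,0,0.0025,0,0,0],[0,0,0.0025,0,0,0]]

```text
time_s: 13.23
position: [0.577, -0.0546, -0.0145]
tcp_rot: [[0.308, 0.951, 0.001], [0.951, -0.308, -0.0], [-0.0, 0.001, -1.0]]
force: [-1.4, 0.2, 6.3]
opening: 0.418
grasp_force: 3.0
```

Contact with the bar top comes at a reported z of −0.0142. I'll rise 2.5 mm and grip.

Converted, -0.0025 m / 0.8 = -0.0031.

Request:
play_rows:
  motion:
    - [[0,0,-0.0031,0,0,0],[0,0,-0.0031,0,0,0],[0,0,-0.0031,0,0,0]]

```text
time_s: 13.48
position: [0.5768, -0.0545, -0.0129]
tcp_rot: [[0.308, 0.951, 0.0], [0.951, -0.308, -0.0], [0.0, 0.0, -1.0]]
force: [0.3, -0.1, -0.4]
opening: 0.42
grasp_force: 0.0
```

Request:
play_rows:
  motion:
    - [[0,0,0,0,0,0],[0,0,0,0,0,0],[0,0,0,0,0,0],[0,0,0,0,0,0],[0,0,0,0,0,0],[0,0,0,0,0,0]]
  fingers: 0.0

```text
time_s: 13.98
position: [0.5766, -0.0545, -0.0131]
tcp_rot: [[0.308, 0.951, -0.0], [0.951, -0.308, 0.0], [-0.0, -0.0, -1.0]]
force: [0.3, 0.4, -0.7]
opening: 0.184
grasp_force: 30.0
```

The brush is gripped (16 mm). I'll lift it and carry it over the drawer.

Converted, -0.15 m / 0.8 = -0.1875, -0.145 m / 0.8 = -0.1813.

Request:
play_rows:
  motion:
    - [[0,0,-0.025,0,0,0],[0,0,-0.0625,0,0,0],[0,0,-0.1125,0,0,0],[0,0,-0.1563,0,0,0],[0,0,-0.1813,0,0,0],[0,0,-0.1875,0,0,0],[0,0,-0.1875,0,0,0]]

```text
time_s: 14.57
position: [0.5777, -0.0547, 0.1387]
tcp_rot: [[0.308, 0.951, 0.004], [0.951, -0.308, -0.001], [0.0, 0.004, -1.0]]
force: [0.5, 0.0, -0.6]
opening: 0.186
grasp_force: 30.0
```

```bash
python3 -c "
from h import *
to((.5093,.2561,.14),107.2)"
```

```text
t 14.57 pos [ 0.5777 -0.0547  0.1387] yaw 72.06 F [ 0.5  0.  -0.6] open 0.0162 g 29.999758265912533
d [ 0.2746 -0.1608 -0.0019] w [  0.22   0.06 -35.14]
```

Converted, 0.255 m / 0.8 = 0.3188, 0.23 m / 0.8 = 0.2875, -35.1 degrees / 120 = -0.2925.

Request:
play_rows:
  motion:
    - [[0.025,-0.015,0,0,0,-0.025],[0.0688,-0.04,0,0,0,-0.0667],[0.1125,-0.0663,0,0,0,-0.1083],[0.1563,-0.0913,0,0,0,-0.15],[0.2,-0.1175,0,0,0,-0.1917],[0.2438,-0.1425,0,0,0,-0.2333],[0.2875,-0.1688,0,0,0,-0.275],[0.3188,-0.1875,0,0,0,-0.2925]]

```text
time_s: 15.23
position: [0.5095, 0.2369, 0.1345]
tcp_rot: [[-0.3, 0.954, -0.005], [0.954, 0.3, -0.0], [0.001, -0.005, -1.0]]
force: [-0.8, -0.0, -0.5]
opening: 0.184
grasp_force: 30.0
```

```bash
python3 -c "
from h import *
to((.5093,.2561,.14),107.2)"
```

```text
t 15.23 pos [0.5095 0.2369 0.1345] yaw 107.43 F [-0.8 -0.  -0.5] open 0.016 g 29.99849259853363
d [ 0.0184  0.0056 -0.0055] w [-0.3  -0.07  0.23]
```

Converted, 0.018 m / 0.8 = 0.0225, 0.01 m / 0.8 = 0.0125.

Request:
play_rows:
  motion:
    - [[0.0125,0.0038,0,0,0,0],[0.0225,0.0075,0,0,0,0],[0.0225,0.0075,0,0,0,0],[0.0225,0.0075,0,0,0,0],[0.0225,0.0075,0,0,0,0]]

```text
time_s: 15.65
position: [0.5133, 0.2517, 0.1365]
tcp_rot: [[-0.293, 0.956, -0.001], [0.956, 0.293, -0.001], [-0.0, -0.001, -1.0]]
force: [-0.5, -0.0, 0.6]
opening: 0.184
grasp_force: 30.0
```

```bash
python3 -c "
from h import *
to((.5093,.2561,.007),107.2)
z=bot.read_state()['position'][2]+.0131+.008
c=imaging.capture('scene');m=mask('scene','brush')
if m is not None:
  ys,xs=np.nonzero(m);P=np.array([at_z(c,u,w,z)[:2] for u,w in zip(xs,ys)],np.float32);print('scene brush',len(P),cv2.minAreaRect(P))
c=save('scene','f.png'); u0,v0=150,110
f=cv2.resize(cv2.imread('pics/f.png')[v0:v0+140,u0:u0+190],None,fx=4,fy=4,interpolation=cv2.INTER_CUBIC); cv2.imwrite('pics/f1.png',f)
"
```

```text
t 15.65 pos [0.5133 0.2517 0.1365] yaw 107.04 F [-0.5 -0.   0.6] open 0.016 g 29.99969858676195
d [ 0.0054 -0.0024  0.1295] w [-0.07  0.03 -0.16]
scene brush 8543 ((0.46365007758140564, 0.3636696934700012), (0.2578902840614319, 0.2891587018966675), 17.464092254638672)
```

View pics/f1.png

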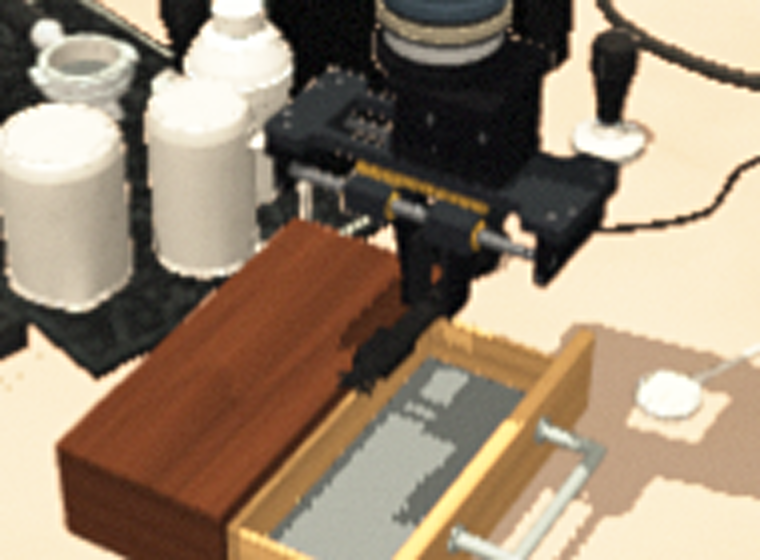

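The drawer is fully open. The brush is held level above it, head end at (345,385). I'll lower it slowly.

Converted, 0.08 m / 0.8 = 0.1, 0.005 m / 0.8 = 0.0063, -0.2 degrees / 120 = -0.0017.

Request:
play_rows:
  motion:
    - [[0.005,-0.0025,0.0188,0,0,-0.0017],[0.0063,-0.0038,0.0438,0,0,-0.0017],[0.0063,-0.0038,0.0688,0,0,-0.0017],[0.0063,-0.0038,0.0875,0,0,-0.0017],[0.0063,-0.0038,0.1,0,0,-0.0017],[0.0063,-0.0038,0.1,0,0,-0.0017],[0.0063,-0.0038,0.1,0,0,-0.0017]]

```text
time_s: 16.38
position: [0.5088, 0.2567, 0.0569]
tcp_rot: [[-0.297, 0.955, -0.001], [0.955, 0.297, -0.0], [0.0, -0.001, -1.0]]
force: [-0.4, -0.8, -0.0]
opening: 0.184
grasp_force: 30.0
```

```bash
python3 -c "
from h import *
to((.5093,.2561,.007),107.2)
c=imaging.capture('top')
for n in('drawer_floor','drawer_handle'):
  for r in finder.outline_of('top',n)[:1]:
    ys,xs=np.nonzero(r['pixels']);P=np.array([at_z(c,u,w,.06)[:2] for u,w in zip(xs,ys)],np.float32);print(n,len(P),cv2.minAreaRect(P))
"
```

```text
t 16.38 pos [0.5088 0.2567 0.0569] yaw 107.3 F [-0.4 -0.8 -0. ] open 0.016 g 29.999800622463226
d [-0.0007  0.0003  0.0499] w [-0.03  0.    0.1 ]
drawer_floor 789 ((0.4857202172279358, 0.25936058163642883), (0.15444551408290863, 0.26334699988365173), 17.773250579833984)
drawer_handle 806 ((0.4849207401275635, 0.2603840231895447), (0.15467184782028198, 0.2672687768936157), 18.210460662841797)
```

Converted, 0.047 m / 0.8 = 0.0588, 0.045 m / 0.8 = 0.0563.

Request:
play_rows:
  motion:
    - [[0,0,0.01,0,0,0],[0,0,0.0225,0,0,0],[0,0,0.035,0,0,0],[0,0,0.0475,0,0,0],[0,0,0.0563,0,0,0],[0,0,0.0588,0,0,0],[0,0,0.0588,0,0,0]]

```text
time_s: 17.12
position: [0.5079, 0.2569, 0.0088]
tcp_rot: [[-0.298, 0.954, -0.002], [0.954, 0.298, -0.001], [0.0, -0.002, -1.0]]
force: [-0.2, 0.5, -0.0]
opening: 0.185
grasp_force: 30.0
```

Request:
play_rows:
  motion:
    - [[0,0,0.0025,0,0,0],[0,0,0.0038,0,0,0],[0,0,0.0038,0,0,0]]

```text
time_s: 17.37
position: [0.5089, 0.2572, 0.0072]
tcp_rot: [[-0.298, 0.954, 0.0], [0.954, 0.298, 0.0], [-0.0, 0.0, -1.0]]
force: [0.0, 0.4, -0.4]
opening: 0.181
grasp_force: 30.0
```

Converted, 0.0015 m / 0.8 = 0.0019, 0.001 m / 0.8 = 0.0013.

Request:
play_rows:
  motion:
    - [[0,0,0.0013,0,0,0],[0,0,0.0019,0,0,0],[0,0,0.0019,0,0,0]]

```text
time_s: 17.62
position: [0.5087, 0.2572, 0.0057]
tcp_rot: [[-0.298, 0.954, 0.0], [0.954, 0.298, 0.0], [0.0, 0.0, -1.0]]
force: [-0.3, -0.6, -0.5]
opening: 0.179
grasp_force: 30.0
```

Converted, 0.001 m / 0.8 = 0.0013.

Request:
play_rows:
  motion:
    - [[0,0,0.0013,0,0,0],[0,0,0.0013,0,0,0],[0,0,0.0013,0,0,0]]

```text
time_s: 17.87
position: [0.5089, 0.2572, 0.0049]
tcp_rot: [[-0.298, 0.954, 0.001], [0.954, 0.298, 0.0], [-0.0, 0.001, -1.0]]
force: [-0.5, 0.7, 2.7]
opening: 0.188
grasp_force: 30.0
```

Converted, 0.001 m / 0.8 = 0.0013.

Request:
play_rows:
  motion:
    - [[0,0,0.0013,0,0,0],[0,0,0.0013,0,0,0],[0,0,0.0013,0,0,0]]

```text
time_s: 18.12
position: [0.5092, 0.2573, 0.0048]
tcp_rot: [[-0.298, 0.954, 0.001], [0.954, 0.298, 0.0], [-0.0, 0.001, -1.0]]
force: [-1.2, 0.2, 7.9]
opening: 0.184
grasp_force: 30.0
```

It touched down at the expected height. I'll back off 1 mm, release, and rise.

Converted, -0.001 m / 0.8 = -0.0013.

Request:
play_rows:
  motion:
    - [[0,0,-0.0013,0,0,0],[0,0,-0.0013,0,0,0]]

```text
time_s: 18.28
position: [0.5089, 0.2572, 0.0048]
tcp_rot: [[-0.298, 0.954, 0.001], [0.954, 0.298, 0.0], [0.0, 0.001, -1.0]]
force: [-1.0, -0.6, 4.1]
opening: 0.182
grasp_force: 30.0
```

Request:
play_rows:
  motion:
    - [[0,0,0,0,0,0],[0,0,0,0,0,0],[0,0,0,0,0,0],[0,0,0,0,0,0],[0,0,0,0,0,0],[0,0,0,0,0,0],[0,0,0,0,0,0],[0,0,0,0,0,0]]
  fingers: 0.036

```text
time_s: 18.95
position: [0.5086, 0.2572, 0.0045]
tcp_rot: [[-0.298, 0.954, -0.0], [0.954, 0.298, -0.0], [0.0, -0.0, -1.0]]
force: [-1.0, -0.2, 0.1]
opening: 0.413
grasp_force: 0.0
```

Converted, -0.12 m / 0.8 = -0.15, -0.09 m / 0.8 = -0.1125.

Request:
play_rows:
  motion:
    - [[0,0,-0.0063,0,0,0],[0,0,-0.0188,0,0,0],[0,0,-0.0438,0,0,0],[0,0,-0.075,0,0,0],[0,0,-0.1125,0,0,0],[0,0,-0.15,0,0,0],[0,0,-0.15,0,0,0],[0,0,-0.15,0,0,0]]

```text
time_s: 19.62
position: [0.5102, 0.2577, 0.1275]
tcp_rot: [[-0.298, 0.954, 0.006], [0.954, 0.298, 0.002], [-0.0, 0.006, -1.0]]
force: [-0.1, -0.2, 0.2]
opening: 0.416
grasp_force: 0.0
```

```bash
python3 -c "
from h import *
to((.417,.2366,.15),107.2)
"
```

```text
t 19.62 pos [0.5102 0.2577 0.1275] yaw 107.36 F [-0.1 -0.2  0.2] open 0.0362 g 0.0
d [ 0.0077 -0.0952 -0.0231] w [0.34 0.01 0.16]
```

Now I move back over the handle and check the brush in the drawer from the scene camera.

Converted, -0.096 m / 0.8 = -0.12, -0.01 m / 0.8 = -0.0125.

Request:
play_rows:
  motion:
    - [[0.0025,-0.0313,-0.0125,0,0,0],[0.005,-0.0688,-0.025,0,0,0],[0.0075,-0.1,-0.025,0,0,0],[0.0088,-0.12,-0.025,0,0,0],[0.0088,-0.12,-0.025,0,0,0],[0.0088,-0.12,-0.025,0,0,0]]

```text
time_s: 20.12
position: [0.4141, 0.235, 0.1441]
tcp_rot: [[-0.298, 0.954, -0.001], [0.954, 0.298, -0.0], [0.0, -0.001, -1.0]]
force: [0.9, 0.4, -0.6]
opening: 0.413
grasp_force: 0.0
```

```bash
python3 -c "
from h import *
to((.417,.2366,.03),107.2)
c=imaging.capture('scene'); x=np.array([.955,.296]); y=np.array([-.296,.955]); fc=np.array([.513,.268])
# dark pixels inside floor quad
q=np.array([proj(c,np.append(fc+a*x+b*y,.018)) for a,b in((-.048,-.11),(.048,-.11),(.048,.11),(-.048,.11))])
m=np.zeros((384,512),np.uint8); cv2.fillPoly(m,[q.round().astype(int)],1)
d=(m>0)&(c['frame'].max(2)<55); ys,xs=np.nonzero(d)
P=np.array([at_z(c,u,w,.026)[:2]-fc for u,w in zip(xs,ys)]); L=np.c_[P@x,P@y].astype(np.float32); print(len(L),L.min(0),L.max(0),np.median(L,0),cv2.minAreaRect(L))
r=finder.recognise('scene','brush'); print([(np.round(i['at'],3),i['confidence']) for i in r[:2]])
"
```

```text
t 20.12 pos [0.4141 0.235  0.1441] yaw 107.36 F [ 0.9  0.4 -0.6] open 0.0359 g 0.0
d [0.0006 0.0034 0.1141] w [-0.07 -0.    0.16]
327 [-0.01958417 -0.08198316] [0.00453446 0.08477841] [-0.00799934  0.0170219 ] ((-0.006630913354456425, 0.0015114843845367432), (0.023731384426355362, 0.16677041351795197), 1.0298551321029663)
[(array([0.501, 0.278, 0.02 ]), 0.58)]
```

The brush lies about 7 mm forward and 1.5 mm sideways of the floor's centre, aligned with the drawer's width. Next I grip the handle.

Converted, 0.114 m / 0.8 = 0.1425, 0.105 m / 0.8 = 0.1313.

Request:
play_rows:
  motion:
    - [[0,0.0038,0.0375,0,0,0],[0,0.0038,0.075,0,0,0],[0,0.0038,0.1063,0,0,0],[0,0.0038,0.1313,0,0,0],[0,0.0038,0.1425,0,0,0],[0,0.0038,0.1425,0,0,0],[0,0.0038,0.1425,0,0,0]]

```text
time_s: 20.8
position: [0.4186, 0.2363, 0.0302]
tcp_rot: [[-0.298, 0.955, -0.0], [0.955, 0.298, 0.0], [0.0, -0.0, -1.0]]
force: [-0.4, -0.7, 0.1]
opening: 0.414
grasp_force: 0.0
```

Request:
play_rows:
  motion:
    - [[0,0,0,0,0,0],[0,0,0,0,0,0],[0,0,0,0,0,0],[0,0,0,0,0,0],[0,0,0,0,0,0],[0,0,0,0,0,0],[0,0,0,0,0,0]]
  fingers: 0.0

```text
time_s: 21.38
position: [0.4179, 0.2362, 0.0312]
tcp_rot: [[-0.298, 0.954, 0.001], [0.954, 0.298, 0.0], [-0.0, 0.001, -1.0]]
force: [-0.5, -0.1, 6.3]
opening: 0.099
grasp_force: 30.0
```

Request:
play_rows:
  motion:
    - [[0,0.0038,0,0,0,0],[0,0.0113,0,0,0,0],[0,0.02,0,0,0,0],[0,0.0288,0,0,0,0],[0,0.0375,0,0,0,0],[0,0.0463,0,0,0,0],[0,0.0525,0,0,0,0],[0,0.0563,0,0,0,0]]

```text
time_s: 22.05
position: [0.4607, 0.2499, 0.0311]
tcp_rot: [[-0.298, 0.955, -0.0], [0.955, 0.298, 0.0], [0.001, -0.0, -1.0]]
force: [-2.0, 0.2, 6.4]
opening: 0.1
grasp_force: 30.0
```

Converted, 0.044 m / 0.8 = 0.055, 0.041 m / 0.8 = 0.0513.

Request:
play_rows:
  motion:
    - [[0,0.0038,0,0,0,0],[0,0.0113,0,0,0,0],[0,0.02,0,0,0,0],[0,0.0288,0,0,0,0],[0,0.0375,0,0,0,0],[0,0.0463,0,0,0,0],[0,0.0513,0,0,0,0],[0,0.055,0,0,0,0]]

```text
time_s: 22.72
position: [0.5024, 0.2633, 0.0312]
tcp_rot: [[-0.298, 0.955, -0.001], [0.955, 0.298, 0.001], [0.001, -0.001, -1.0]]
force: [-3.1, 1.7, 6.5]
opening: 0.108
grasp_force: 30.0
```

Converted, 0.004 m / 0.8 = 0.005, 0.002 m / 0.8 = 0.0025.

Request:
play_rows:
  motion:
    - [[0,0.0025,0,0,0,0],[0,0.005,0,0,0,0],[0,0.005,0,0,0,0]]

```text
time_s: 22.97
position: [0.5063, 0.2646, 0.0312]
tcp_rot: [[-0.298, 0.955, -0.0], [0.955, 0.298, 0.001], [0.001, 0.0, -1.0]]
force: [-1.7, 2.2, 5.5]
opening: 0.105
grasp_force: 30.0
```

Converted, 0.004 m / 0.8 = 0.005, 0.002 m / 0.8 = 0.0025.

Request:
play_rows:
  motion:
    - [[0,0.0025,0,0,0,0],[0,0.005,0,0,0,0],[0,0.005,0,0,0,0]]

```text
time_s: 23.22
position: [0.51, 0.2658, 0.0312]
tcp_rot: [[-0.298, 0.955, -0.001], [0.955, 0.298, 0.001], [0.001, -0.0, -1.0]]
force: [-2.2, 2.8, 6.0]
opening: 0.103
grasp_force: 30.0
```

Converted, 0.003 m / 0.8 = 0.0038, 0.002 m / 0.8 = 0.0025.

Request:
play_rows:
  motion:
    - [[0,0.0025,0,0,0,0],[0,0.0038,0,0,0,0],[0,0.0038,0,0,0,0]]

```text
time_s: 23.47
position: [0.5104, 0.266, 0.0311]
tcp_rot: [[-0.298, 0.954, -0.005], [0.954, 0.298, -0.001], [0.001, -0.005, -1.0]]
force: [-6.1, 0.6, 9.9]
opening: 0.102
grasp_force: 30.0
```

The drawer is against its shut stop. I'll relax, release and rise well clear.

Converted, -0.002 m / 0.8 = -0.0025.

Request:
play_rows:
  motion:
    - [[0,-0.0025,0,0,0,0],[0,-0.0025,0,0,0,0]]

```text
time_s: 23.63
position: [0.5105, 0.266, 0.0312]
tcp_rot: [[-0.298, 0.955, -0.001], [0.955, 0.298, 0.001], [0.001, -0.0, -1.0]]
force: [-2.7, 2.0, 5.9]
opening: 0.101
grasp_force: 30.0
```

Converted, -0.1 m / 0.8 = -0.125, -0.06 m / 0.8 = -0.075.

Request:
play_rows:
  motion:
    - [[0,0,0,0,0,0],[0,0,0,0,0,0],[0,0,0,0,0,0],[0,0,0,0,0,0],[0,0,-0.0125,0,0,0],[0,0,-0.0375,0,0,0],[0,0,-0.075,0,0,0],[0,0,-0.125,0,0,0]]
  fingers: 0.036

```text
time_s: 24.3
position: [0.5093, 0.2645, 0.1297]
tcp_rot: [[-0.298, 0.955, -0.006], [0.955, 0.298, -0.002], [0.0, -0.006, -1.0]]
force: [0.7, -0.4, -0.1]
opening: 0.408
grasp_force: 0.0
```

Converted, -0.2 m / 0.8 = -0.25, -0.18 m / 0.8 = -0.225.

Request:
play_rows:
  motion:
    - [[-0.05,-0.0125,-0.025,0,0,0],[-0.1,-0.025,-0.0375,0,0,0],[-0.15,-0.0375,-0.0375,0,0,0],[-0.1875,-0.0375,-0.0375,0,0,0],[-0.225,-0.0375,-0.0375,0,0,0],[-0.25,-0.0375,-0.0375,0,0,0],[-0.25,-0.0375,-0.0375,0,0,0],[-0.25,-0.0375,-0.0375,0,0,0]]

```text
time_s: 24.97
position: [0.5426, 0.0645, 0.161]
tcp_rot: [[-0.295, 0.955, 0.0], [0.955, 0.295, 0.0], [0.0, 0.0, -1.0]]
force: [-0.6, -0.0, 0.8]
opening: 0.413
grasp_force: 0.0
```

```bash
python3 -c "
from h import *
to((.417,.2366,.03),107.2)
for cam in('scene','top'):
  c=imaging.capture(cam)
  for n in('drawer_handle','tamper','leveller','thermometer','stamp'): print(cam,n,[(np.round(i['at'],3),round(i['confidence'],2)) for i in finder.recognise(cam,n)[:1]])
h=mask('top','drawer_handle');ys,xs=np.nonzero(h);P=np.array([at_z(c,u,w,.05)[:2] for u,w in zip(xs,ys)],np.float32);print(cv2.minAreaRect(P))
b=cv2.boxPoints(cv2.minAreaRect(P)); print('front dist along x', min((b-np.array([.5577,.284]))@np.array([.955,.296])))"
```

```text
t 24.97 pos [0.5426 0.0645 0.161 ] yaw 107.19 F [-0.6 -0.   0.8] open 0.0359 g 0.0
d [ 0.2015 -0.0692  0.131 ] w [ 0.02 -0.01 -0.01]
scene drawer_handle [(array([0.538, 0.296, 0.058]), 0.88)]
scene tamper [(array([ 0.694, -0.113,  0.019]), 0.75)]
scene leveller [(array([0.667, 0.075, 0.035]), 0.8)]
scene thermometer [(array([0.468, 0.068, 0.002]), 0.79)]
scene stamp [(array([0.441, 0.569, 0.016]), 0.84)]
top drawer_handle [(array([0.54 , 0.272, 0.066]), 0.77)]
top tamper [(array([0.452, 0.564, 0.016]), 0.57)]
top leveller [(array([0.681, 0.074, 0.032]), 0.71)]
top thermometer [(array([0.472, 0.082, 0.005]), 0.58)]
top stamp []
((0.5327494144439697, 0.2723514139652252), (0.05916997417807579, 0.2568998336791992), 17.89812469482422)
front dist along x -0.058371784280538526
```

```bash
python3 -c "
from rig import bot
print(bot.hand_in())"
```

```text
the job is handed in; nothing more can be done
None
```

I pulled the drawer to its stop, laid the brush flat along its width about 7 mm from the floor's centre, pushed the drawer shut without slamming, saw no bystander moved, and handed the job in; no verdict came back.

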